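Make up the kitchen and bathroom cleaning kits

ROBOT

A 6-joint arm with a two-finger parallel gripper is mounted at the origin on the work surface. World frame = base frame: x ahead of the robot, y to its left, z up, the work surface at z = 0. Lengths are in m, angles in degrees, forces in N, time in s.
With the tool pointing down it reaches from about 0.3 to 0.85 m from the base axis. Payload 5.4 kg.
Tool frame: the origin (TCP) lies on the front face of the gripper's body, between the roots of the fingers; the fingertips stand 73 mm ahead of it and the grasp point (between the pads) lies 54 mm ahead of it; z points along the fingers, y is the line along which they close (so a half turn about z gives the same grasp; the last joint's range is limited). The gripper opens to 85 mm and grips with 20 to 120 N. Pads are 22 mm wide; open, the fingers measure 114 mm over their backs; the gripper's body (76 mm by 85 mm) begins 54 mm behind the grasp point. The pads swing forward as they close: fully open they stand 13 mm farther back than shut.
Start: joints at [52.248, 9.076, 91.501, -0, 79.423, -12.038], TCP at [0.249, 0.518, 0.304] pointing down, gripper open.
Joint ranges: [-166.64, 166.64], [-54.1, 131.32], [10.49, 154.53], [-73.88, 253.88], [9.74, 151.15], [-171.62, 171.62]. Speed limits (degrees/s): [147.25, 147.25, 180, 180, 180, 180].

INTERFACE

Orientations are given as a 3x3 rotation matrix whose columns are the frame's x, y, z axes.
In Python, from cell import arm gives the robot as it stands. The module is installed in compiled form; this text tells all that it offers.
- The arm moves only by the tool step_arm, never from a script. Its argument "steps" is a list of rows, each a list of 4 numbers: the shift along the tool's x, y, z in mm, then the turn about the tool's z in degrees. A call has 1 to 5 rows; each row shifts and turns the commanded pose from where the row before left it, along the tool's axes as they then stand; what a row does not reach is not made up. A row lasts 1/10 s, in which the tool goes at most 50 mm and 8.59 degrees, less where a joint would pass 70% of its speed; a pose out of reach is approached as far as the arm can. A call is refused whole if a number of a shift passes 50 or a number of a turn 8.59, either way. A call with a gripper value outside its range is refused whole. "gripper" is the opening, from -1 (shut) to 1 (fully open), set as the call begins (left out, the last holds). The fingers move at their own pace and stop on an object; the grip force is fixed at half the most. Time passes only in rows, so rows that do not move let the fingers close. It gives the time, the measured TCP pose, the force, the opening and the grip force at its end, in the units of the state.
- arm.state(): the state, without advancing time (a new reading comes with each control period).
- arm.read_camera(name): name is "scene" or "side" or "wrist"; returns a dict with "frame" (420x560x3 uint8, red, green, blue), "fx", "fy", "cx", "cy" (pixels), "rvec" (rotation vector, rad) and "tvec" (3), from world to camera coordinates, as OpenCV has them; the wrist camera has in their place "hand_eye" (4x4, takes a point from camera to tool coordinates, whose origin is the TCP and whose axes are the flange's). Camera axes: x right, y down, z forward; pixel columns grow to the right and rows downward; lengths in m; the calibration is good to about 2 mm. A picture is of the moment at which its call begins: read the wrist's pose just before it. There is no depth.
- arm.sign_off(): hands the job in; it is judged then, once.
The state is a dict: "t": time; "qpos": joint angles; "dq": joint speeds; "joint_torque": joint torques, N m; "position": TCP position; "tool_rot": TCP orientation; "wrist_force": force on the tool from outside, world axes, zero at the start; "torque": the same for the moment, N m; "gripper_width": finger opening in m; "gripper_force": force on a finger pad.
Only numpy, scipy, OpenCV 4.12 (cv2) and the standard library are available. Lean on these libraries where they do the work, as an engineer would, in place of code of your own. Each camera call takes 0.05 s, during which the arm holds its last target. There are 200 camera calls.

TASK

Make up two cleaning kits from the stock on the grey turntable. Kitchen kit, yellow tray: lay the green dish brush in the long compartment, bristles up, and stand the spray bottle with the black trigger in one of the two squarish compartments. Bathroom kit, blue tray, where the white brush is already packed: stand the steel scourer tin and the spray bottle with the red trigger in the two squarish compartments, one in each; everything must rest flat on its tray floor, set down rather than dropped, the bottles never tipped over, and the soap dish and the white brush left where they are.

Things in the scene. Friction and masses are not known exactly. Their poses are not given: they have to be found in the camera images.
- bottle_red: Empty trigger spray bottle, white body, red trigger head. Round body 62 mm in diameter with straight sides up to 95 mm, a neck 28 mm in diameter, and on top the trigger head: a block 24 mm wide (y) and 66 mm long (x from -43 to +23 mm) from 150 to 186 mm above the base, good to grip across y over the bottle's axis. Mass about 70 g. Loose, stands on the grey turntable. Origin: centre of its underside; z up, nozzle points to -x.
- bottle_black: Empty trigger spray bottle, amber-brown body, black trigger head. Round body 62 mm in diameter with straight sides up to 95 mm, a neck 28 mm in diameter, and on top the trigger head: a block 24 mm wide (y) and 66 mm long (x from -43 to +23 mm) from 150 to 186 mm above the base, good to grip across y over the bottle's axis. Mass about 70 g. Loose, stands on the grey turntable. Origin: centre of its underside; z up, nozzle points to -x.
- brush_green: Green dish brush lying bristles up on its flat back on the turntable (white bristles). 170 mm long (x from -85 to +85 mm). Straight handle 22 mm wide and 22 mm high from x = -85 to +29 mm; head 44 mm wide from x = +29 to +85 mm, 18 mm thick with bristles on top up to 40 mm. Good to grip across the handle about x = +5 mm. Mass about 80 g. Origin: middle of its length, on the underside; x points to the head, z up.
- tin: Round stainless steel scourer tin, 60 mm in diameter, straight-sided and 50 mm high, with a dark wire scourer showing 5 mm above its top. Mass about 100 g. Loose, stands on the turntable, whose flat top is 30 mm above the shelf and which does not turn. Origin: centre of its underside; z up.
- tray_yellow: Yellow plastic kit tray, fixed to the shelf, 200 mm (x) by 180 mm (y), walls and dividers 4 mm thick and 20 mm high from the shelf, floor 4 mm thick. One long compartment on the +y side (inside 192 x 84 mm, centre at x = 0, y = +44 mm) and two squarish compartments on the -y side (inside 94 x 84 mm each, centres at x = -49 and +49 mm, y = -44 mm). Origin: centre of its underside; z up.
- tray_blue: Blue plastic kit tray, fixed to the shelf, 200 mm (x) by 180 mm (y), walls and dividers 4 mm thick and 20 mm high from the shelf, floor 4 mm thick. One long compartment on the +y side (inside 192 x 84 mm, centre at x = 0, y = +44 mm) and two squarish compartments on the -y side (inside 94 x 84 mm each, centres at x = -49 and +49 mm, y = -44 mm). Origin: centre of its underside; z up.
- soap_dish: Oval white ceramic soap dish with a blue pad, 66 mm (x) by 92 mm (y), 18 mm high, loose on the turntable; to be left alone. Origin: centre of its underside.
- brush_white: White dish brush lying bristles up on its flat back in the long compartment of the blue tray, already packed (dark bristles); to be left alone. 170 mm long (x from -85 to +85 mm). Straight handle 22 mm wide and 22 mm high from x = -85 to +29 mm; head 44 mm wide from x = +29 to +85 mm, 18 mm thick with bristles on top up to 40 mm. Good to grip across the handle about x = +5 mm. Mass about 80 g. Origin: middle of its length, on the underside; x points to the head, z up.
Things that resemble listed ones, but are neither listed nor needed, are in the scene too. What is meant by the tin is not turquoise, and is the smaller of those in its own colour.

How it is judged (in metres and radians):
At the end, for the whole second after the job is handed in: Each thing upright (tilt below 0.08 rad, brush bristles up) and at rest on its tray floor (underside under 10 mm): brush in the long compartment of the yellow tray within 30 mm of its middle along x, black bottle in a squarish one; tin and red bottle in those of the blue tray (x of brush_green in the frame of tray_yellow between -0.03 and 0.03 m and y of brush_green in the frame of tray_yellow between 0.012 and 0.076 m and z of brush_green in the frame of tray_yellow between 0 and 0.01 m and angle between each of brush_green, bottle_black, tin, bottle_red's own z axis and vertical below 0.08 rad and linear speed of each of brush_green, bottle_black, tin, bottle_red below 0.02 m/s and angular speed of each of brush_green, bottle_black, tin, bottle_red below 0.2 rad/s and x of bottle_black in the frame of tray_yellow between -0.085 and 0.085 m and y of bottle_black in the frame of tray_yellow between -0.075 and -0.012 m and z of bottle_black in the frame of tray_yellow between 0 and 0.01 m and x of tin in the frame of tray_blue between -0.085 and 0.085 m and y of tin in the frame of tray_blue between -0.075 and -0.012 m and z of tin in the frame of tray_blue between 0 and 0.01 m and x of bottle_red in the frame of tray_blue between -0.085 and 0.085 m and y of bottle_red in the frame of tray_blue between -0.075 and -0.012 m and z of bottle_red in the frame of tray_blue between 0 and 0.01 m); the robot touches nothing.
It fails at once if the soap dish is shifted by more than 20 mm (distance of soap_dish from where it was at the start of the episode above 0.02 m).
It fails at once if the white brush is shifted by more than 20 mm (distance of brush_white from where it was at the start of the episode above 0.02 m).
It fails at once if a spray bottle tips by more than 0.5 rad (angle between any of bottle_black, bottle_red's own z axis and vertical above 0.5 rad).
It fails at once if a thing for the kits is dropped (falls free of every contact at over 0.6 m/s) ((contact force between brush_green and anything else below 0.005 N and linear speed of brush_green above 0.6 m/s) or (contact force between bottle_black and anything else below 0.005 N and linear speed of bottle_black above 0.6 m/s) or (contact force between tin and anything else below 0.005 N and linear speed of tin above 0.6 m/s) or (contact force between bottle_red and anything else below 0.005 N and linear speed of bottle_red above 0.6 m/s)).
It also fails if it takes over 115 s, if anything falls off the work surface, if the arm or the gripper's body presses on something with over 40 N, if the wrist force passes 120 N, or if a joint passes its speed limit or range.

## Working session

There is one attempt and no reset: what is moved stays moved. The work goes in short steps, Python scripts to look and compute and a tool call to move; the robot and the scene stay as the last step left them, time stands still between calls to the robot, and variables do not carry over. Pictures are saved under pics/ and viewed, at most 14 in all, crops included, and the job is handed in when it is done.

Besides the shell and the picture viewer there is one more tool, called after ">>>" as name([rows], argument=value, ...), one row to a line, values as JSON. step_arm: Moves the arm, as the interface text tells. Its arguments: {"type":"object","properties":{"steps":{"type":"array","items":{"type":"array","items":{"type":"number"}}},"gripper":{"type":"number"}},"required":["steps"]}

```bash
mkdir -p pics
cat > h.py <<'E'
import numpy as np, cv2
from cell import arm
def save(n,f,im): cv2.imwrite(f'pics/{f}.png',cv2.cvtColor(im,cv2.COLOR_RGB2BGR))
def cam(n):
    s=arm.state(); c=arm.read_camera(n)
    K=np.array([[c['fx'],0,c['cx']],[0,c['fy'],c['cy']],[0,0,1]])
    if n=='wrist':
        T=np.eye(4);T[:3,:3]=np.array(s['tool_rot']);T[:3,3]=s['position']
        W=T@np.array(c['hand_eye']);R=W[:3,:3].T;t=-R@W[:3,3]
    else:
        R=cv2.Rodrigues(np.array(c['rvec'],float))[0];t=np.array(c['tvec'],float).ravel()
    return c['frame'],K,R,t
def ray(K,R,t,u,v,z):
    o=-R.T@t; d=R.T@np.linalg.solve(K,[u,v,1.]); return o+d*(z-o[2])/d[2]
def proj(K,R,t,p):
    q=K@(R@np.array(p,float)+t); return q[:2]/q[2]
E
python3 - <<'E'
from h import *
s=arm.state();print({k:np.round(v,3).tolist() for k,v in s.items()})
for n in('scene','side','wrist'):
    f,K,R,t=cam(n);save(n,n+'0',f);np.savez(n+'0',f=f,K=K,R=R,t=t);print(n,(-R.T@t).round(3),K[0,0])
E
```

```text
{'t': 0.0, 'qpos': [52.249, 9.113, 91.574, -0.001, 79.422, -12.035], 'dq': [0.019, 0.006, -0.08, 0.017, -0.062, -0.055], 'joint_torque': [-0.001, -39.6, -33.143, -0.0, 0.008, -0.0], 'position': [0.249, 0.518, 0.303], 'tool_rot': [[-0.901, 0.434, -0.001], [0.434, 0.901, -0.002], [0.0, -0.002, -1.0]], 'wrist_force': [-0.067, -0.14, 0.248], 'torque': [-0.062, -0.012, 0.038], 'gripper_force': 0.0, 'gripper_width': 0.085}
scene [ 1.16  -0.052  0.771] 407.87655460697994
side [ 0.02  -0.996  1.326] 531.607142546227
wrist [0.174 0.554 0.373] 355.02818276506645
```

View pics/scene0.png

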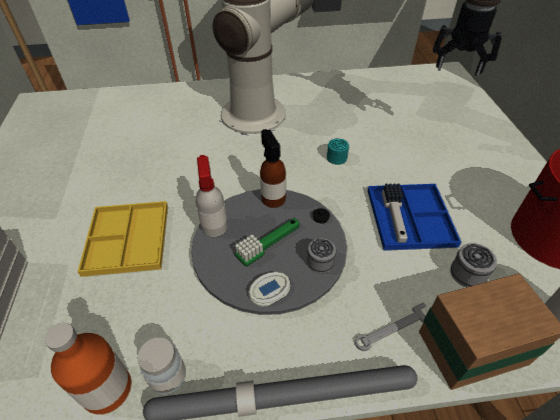

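View pics/side0.png

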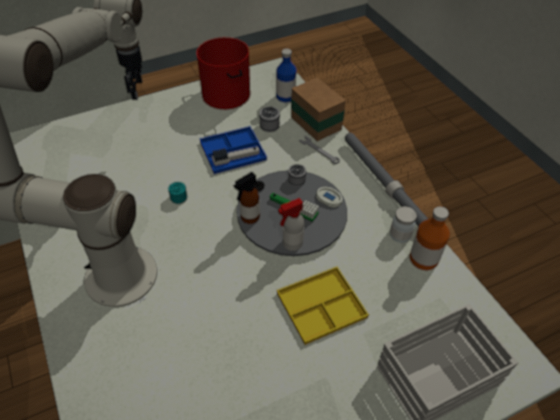

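View pics/wrist0.png

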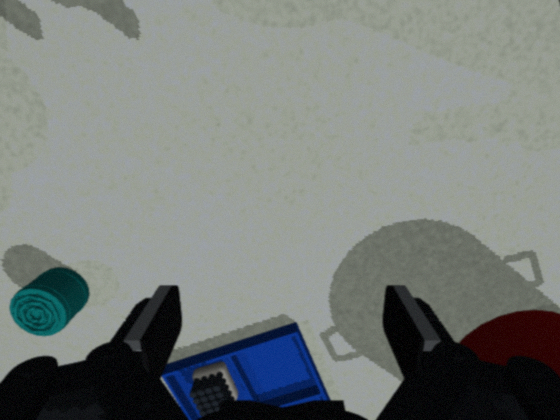

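Scene view: the robot base is at the top and image right is +y. Things that could be mistaken for each target:
- **Tin:** grey tin on the turntable (321,254), a larger grey tin on the shelf (474,264), and a turquoise one (338,151).
- **Bottles:** red trigger (210,200), black trigger (272,175), and an orange bottle with no trigger (90,370).
- **Brushes:** green (265,240) on the turntable, and white (396,215) in the blue tray.

I choose the grey tin on the turntable. The wrist view shows the blue tray at its lower edge.

```bash
cat > m.py <<'E'
from h import *
def load(n):
    d=np.load(n+'.npz');return d['f'],d['K'],d['R'],d['t']
def mask(f,lo,hi,box):
    h=cv2.cvtColor(f,cv2.COLOR_RGB2HSV);m=cv2.inRange(h,lo,hi)
    b=np.zeros_like(m);x0,y0,x1,y1=box;b[y0:y1,x0:x1]=m[y0:y1,x0:x1]
    n,l,s,c=cv2.connectedComponentsWithStats(b);i=1+np.argmax(s[1:,4]);return (l==i).astype(np.uint8),c[i],s[i]
def cast(m,K,R,t,z):
    v,u=np.nonzero(m);o=-R.T@t;d=R.T@np.linalg.solve(K,np.stack([u,v,0*u+1.]));return (o[:,None]+d*(z-o[2])/d[2])[:2].T
def rect(m,K,R,t,z):
    p=cast(m,K,R,t,z).astype(np.float32);return cv2.minAreaRect(p)
def tri(a,ua,b,ub):
    P=[x[1]@np.c_[x[2],x[3]] for x in(a,b)]
    X=cv2.triangulatePoints(P[0],P[1],np.array(ua,float),np.array(ub,float)).ravel();return X[:3]/X[3]
E
python3 - <<'E'
from m import *
A=load('scene0');B=load('side0')
G=((40,100,40),(85,255,255));Y=((20,120,80),(35,255,255));BL=((108,150,60),(130,255,255));RD=((0,180,80),(8,255,255));BK=((0,0,0),(180,255,30))
for nm,c,bx,z,bs in(('green',G,(220,200,320,280),.05,(250,180,330,230)),('yellow',Y,(60,180,190,290),.02,(260,250,380,350)),('blue',BL,(350,170,480,260),.02,(190,120,275,180))):
    m,ce,s=mask(A[0],*c,bx);print(nm,ce.round(),s, rect(m,*A[1:],z))
    m,ce,s=mask(B[0],*c,bs);print('  side',ce.round(),s,rect(m,*B[1:],z))
for nm,c,bx,bs in(('red',RD,(180,140,230,190),(270,190,310,230)),('black',BK,(255,120,290,165),(230,165,270,200))):
    m,ca,sa=mask(A[0],*c,bx);m,cb,sb=mask(B[0],*c,bs);print(nm,ca.round(),sa,cb.round(),sb,tri(A,ca,B,cb).round(3))
for nm,a in(('redbase',(212,237)),('blackbase',(273,206)),('bigtin',(475,284))):print(nm,ray(*A[1:],*a,.03).round(3))
print('tin top',ray(*A[1:],321,246,.08),ray(*A[1:],308,246,.08),ray(*A[1:],335,246,.08))
print('soap',ray(*A[1:],270,289,.045))
h=np.hstack([cv2.resize(A[0][125:285,180:360],(540,480)),cv2.resize(B[0][160:260,230:320],(250,278)).repeat(1,0)[:0].reshape(0,250,3) if 0 else cv2.resize(B[0][165:260,225:325],(260,480))])
save('','crop0',h)
E
```

```text
green [272. 239.] [235 218  64  48 605] ((0.5805699825286865, -0.004259772598743439), (0.04590218514204025, 0.17249488830566406), 30.43056297302246)
  side [278. 199.] [270 193  19  11 115] ((0.5382230281829834, 0.03257037699222565), (0.02868649736046791, 0.06334874778985977), 34.35286331176758)
yellow [124. 239.] [  78  201   89   76 5329] ((0.4947909116744995, -0.34604546427726746), (0.18383380770683289, 0.21501536667346954), 89.04991149902344)
  side [321. 305.] [ 277  267   91   77 4068] ((0.4857349693775177, -0.35130780935287476), (0.18470829725265503, 0.20183441042900085), 89.133544921875)
blue [415. 219.] [ 368  184   93   66 3546] ((0.5183608531951904, 0.3544159233570099), (0.18306736648082733, 0.21300040185451508), 85.06830596923828)
  side [232. 148.] [ 201  128   65   45 1345] ((0.5085451602935791, 0.347301721572876), (0.1859174221754074, 0.1950215846300125), 85.3509292602539)
red [204. 173.] [197 155  17  35 346] [290. 205.] [279 199  23  13 140] [ 0.497 -0.128  0.202]
black [270. 146.] [262 130  18  33 419] [248. 185.] [235 173  29  27 349] [0.425 0.012 0.191]
redbase [ 0.536 -0.139  0.03 ]
blackbase [0.455 0.015 0.03 ]
bigtin [0.739 0.413 0.03 ]
tin top [0.6336994  0.09868544 0.08      ] [0.6300217  0.07109802 0.08      ] [0.63765658 0.12836939 0.08      ]
soap [ 0.70376306 -0.01995817  0.045     ]
```

View pics/crop0.png

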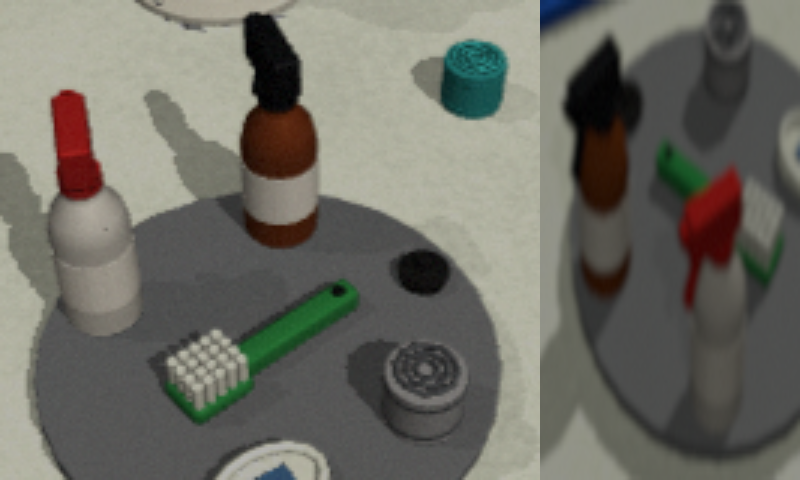

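Close crop: red bottle at left, amber bottle with black trigger, green brush, and the small grey tin on the turntable, so the choices hold. Both nozzles point roughly to -x. I'll go above the turntable for an overhead look.

>>> step_arm([
  [-39,-27,-11,0],
  [-39,-27,-11,0],
  [-39,-27,-11,0],
  [-39,-27,-11,0],
  [-39,-27,-11,0],
])

```text
t: 0.65
position: [0.367, 0.3101, 0.3591]
tool_rot: [[-0.901, 0.433, -0.0], [0.433, 0.901, -0.0], [0.0, -0.0, -1.0]]
wrist_force: [0.3, 0.2, 0.6]
gripper_width: 0.0856
gripper_force: 0.0
```

>>> step_arm([
  [-39,-27,-11,0],
  [-39,-27,-11,0],
  [-39,-27,-11,0],
  [-39,-27,-11,0],
  [-39,-27,-11,0],
])

```text
t: 1.15
position: [0.4842, 0.1037, 0.4142]
tool_rot: [[-0.901, 0.434, 0.0], [0.434, 0.901, 0.0], [0.0, 0.0, -1.0]]
wrist_force: [0.4, 1.0, -0.3]
gripper_width: 0.0853
gripper_force: 0.0
```

>>> step_arm([
  [-39,-27,-11,-6.5],
  [-39,-27,-11,-6.5],
  [-39,-27,-11,-6.5],
  [-39,-27,-11,-6.5],
  [0,0,0,0],
])

```text
t: 1.65
position: [0.6058, -0.0444, 0.4558]
tool_rot: [[-1.0, -0.002, -0.002], [-0.002, 1.0, -0.001], [0.002, -0.001, -1.0]]
wrist_force: [-1.1, 1.5, 0.1]
gripper_width: 0.0855
gripper_force: 0.0
```

>>> step_arm([
  [0,0,0,0],
  [0,0,0,0],
])

```text
t: 1.85
position: [0.6024, -0.0391, 0.4577]
tool_rot: [[-1.0, -0.005, -0.001], [-0.005, 1.0, 0.0], [0.001, 0.0, -1.0]]
wrist_force: [0.2, 0.8, -0.3]
gripper_width: 0.0853
gripper_force: 0.0
```

Run:
```python
from h import *
s=arm.state();print(s['t'],s['position'],np.round(s['tool_rot'],3).tolist(),np.round(s['qpos']))
f,K,R,t=cam('wrist');save(0,'wrist1',f);np.savez('wrist1',f=f,K=K,R=R,t=t);print(-R.T@t)
```

```text
1.85 [ 0.60240261 -0.03912514  0.4577372 ] [[-1.0, -0.005, -0.001], [-0.005, 1.0, 0.0], [0.001, 0.0, -1.0]] [ -15.   11.   73.    0.   97. -105.]
[ 0.51938019 -0.03978827  0.52724276]
```

View pics/wrist1.png

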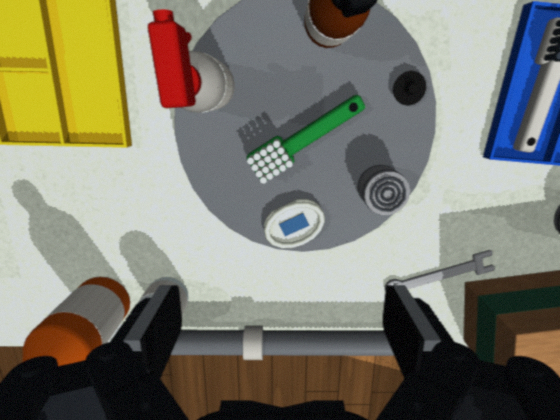

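Overhead view: red head at (170,60) with its nozzle up toward -x, brush from (262,150) to (355,103), tin at (385,189), dish at (294,224), black head clipped at the top (340,0), yellow tray at left and blue at right.

Run:
```python
from m import *
A=load('wrist1');f=A[0]
m,c,s=mask(f,(0,180,60),(8,255,255),(130,0,215,115))
for z in(.216,):
    r=rect(m,*A[1:],z);print('red',s,r)
v=cv2.cvtColor(f,cv2.COLOR_RGB2HSV)
for y in (20,50,90,103): print(y,[(x,v[y,x].tolist()) for x in range(146,202,5)])
m,c,s=mask(f,(40,100,40),(85,255,255),(230,80,380,190));r=rect(m,*A[1:],.05);print('green',r)
p=cast(m,*A[1:],.048);
# handle only: axis line through handle pixels in right part
vv,uu=np.nonzero(m);h=p[uu>302];l=cv2.fitLine(h.astype(np.float32),cv2.DIST_L2,0,.01,.01).ravel();print('handle',l,np.degrees(np.arctan2(l[1],l[0])))
d=(h-l[2:])@l[:2];print('tips',l[2:]+l[:2]*d.min(),l[2:]+l[:2]*d.max())
for q in((385,189),(385,166),(385,213),(362,189),(408,189)):print('tin',ray(*A[1:],*q,.08).round(3))
m,c,s=mask(f,(20,120,80),(35,255,255),(0,0,140,160));p=cast(m,*A[1:],.02);print('yellow max x',p.max(0),rect(m,*A[1:],.02))
for q in((129,145),(0,140),(110,0),(63,145),(48,68)):print(ray(*A[1:],*q,.02).round(3))
m,c,s=mask(f,(108,150,60),(130,255,255),(470,0,560,170))
for q in((487,156),(528,5),(560,163)):print('blue',ray(*A[1:],*q,.02).round(3))
g=ray(*A[1:],205,80,.03+.08);print('redbody',g, ray(*A[1:],335,25,.1))
```

```text
red [ 149   10   51   97 3148] ((0.49303436279296875, -0.1257127821445465), (0.07172183692455292, 0.03449273854494095), 4.354880332946777)
20 [(146, [78, 6, 213]), (151, [54, 6, 204]), (156, [1, 237, 115]), (161, [1, 226, 167]), (166, [1, 229, 110]), (171, [2, 241, 94]), (176, [44, 18, 157]), (181, [44, 22, 154]), (186, [43, 26, 155]), (191, [44, 22, 151]), (196, [43, 24, 151]), (201, [50, 20, 154])]
50 [(146, [55, 7, 213]), (151, [2, 58, 163]), (156, [1, 229, 177]), (161, [1, 229, 179]), (166, [1, 231, 178]), (171, [1, 236, 178]), (176, [1, 226, 174]), (181, [1, 232, 88]), (186, [0, 226, 79]), (191, [46, 22, 129]), (196, [100, 9, 84]), (201, [96, 16, 80])]
90 [(146, [65, 7, 216]), (151, [48, 14, 217]), (156, [43, 11, 209]), (161, [1, 237, 172]), (166, [1, 236, 177]), (171, [1, 234, 179]), (176, [1, 231, 181]), (181, [1, 236, 177]), (186, [0, 228, 103]), (191, [1, 255, 79]), (196, [0, 236, 132]), (201, [19, 16, 173])]
103 [(146, [48, 12, 215]), (151, [55, 7, 212]), (156, [60, 6, 217]), (161, [1, 163, 149]), (166, [0, 224, 180]), (171, [0, 229, 178]), (176, [0, 225, 179]), (181, [1, 2
[... 171 characters left out ...]
, 0.16653475165367126), 27.19730567932129)
handle [ 0.55847394 -0.8295221   0.5502774   0.02518823] -56.04967
tips [0.52475489 0.06309778] [ 0.57802105 -0.01602042]
tin [0.635 0.095 0.08 ]
tin [0.605 0.092 0.08 ]
tin [0.667 0.098 0.08 ]
tin [0.635 0.065 0.08 ]
tin [0.635 0.125 0.08 ]
yellow max x [ 0.58958854 -0.24953877] ((0.49808961153030396, -0.343169629573822), (0.18498077988624573, 0.1824951320886612), 89.03709411621094)
[ 0.588 -0.255  0.02 ]
[ 0.582 -0.436  0.02 ]
[ 0.408 -0.255  0.02 ]
[ 0.588 -0.349  0.02 ]
[ 0.488 -0.349  0.02 ]
blue [0.601 0.254 0.02 ]
blue [0.411 0.269 0.02 ]
blue [0.61  0.361 0.02 ]
redbody [ 0.5045854  -0.12408319  0.11      ] [0.44826426 0.01720344 0.1       ]
```

Run:
```python
from m import *
A=load('wrist1');f=A[0]
m,c,s=mask(f,(0,180,150),(8,255,255),(130,0,215,115))
m=cv2.morphologyEx(m,cv2.MORPH_OPEN,np.ones((7,7)));r=rect(m,*A[1:],.216);print('red top',r)
b=cv2.boxPoints(r);print(b)
f=A[0];print('bristle',ray(*A[1:],270,160,.07),'tip',ray(*A[1:],360,101,.048))
```

```text
red top ((0.497974693775177, -0.1320672631263733), (0.0616612583398819, 0.020482055842876434), 4.077582359313965)
[[ 0.46649387 -0.12404444]
 [ 0.4679503  -0.14447464]
 [ 0.52945554 -0.14009008]
 [ 0.52799904 -0.11965989]]
bristle [ 0.59939382 -0.05447889  0.07      ] tip [0.52664932 0.06090202 0.048     ]
```

>>> step_arm([
  [-7,27,20,0],
  [-7,27,20,0],
  [-7,27,20,0],
  [-6,27,20,0],
  [-6,26,20,0],
])

```text
t: 2.4
position: [0.6344, 0.0966, 0.3579]
tool_rot: [[-1.0, -0.006, 0.001], [-0.006, 1.0, 0.0], [-0.001, 0.0, -1.0]]
wrist_force: [-0.3, -0.2, 0.3]
gripper_width: 0.0854
gripper_force: 0.0
```

>>> step_arm([
  [0,0,45,0],
  [0,0,45,0],
  [0,0,45,0],
  [0,0,45,0],
  [0,0,0,0],
])

```text
t: 2.9
position: [0.6299, 0.0954, 0.1708]
tool_rot: [[-1.0, -0.006, -0.014], [-0.006, 1.0, 0.001], [0.014, 0.001, -1.0]]
wrist_force: [-1.1, -0.5, -1.1]
gripper_width: 0.0857
gripper_force: 0.0
```

>>> step_arm([
  [0,0,0,0],
  [0,0,0,0],
])

```text
t: 3.1
position: [0.637, 0.0945, 0.182]
tool_rot: [[-1.0, -0.005, 0.006], [-0.005, 1.0, -0.0], [-0.006, -0.0, -1.0]]
wrist_force: [0.6, -0.5, 0.1]
gripper_width: 0.0858
gripper_force: 0.0
```

>>> step_arm([
  [0,0,15,0],
  [0,0,15,0],
  [0,0,15,0],
  [0,0,10,0],
  [0,0,0,0],
])

```text
t: 3.6
position: [0.6337, 0.0942, 0.1199]
tool_rot: [[-1.0, -0.005, -0.005], [-0.005, 1.0, 0.0], [0.005, 0.0, -1.0]]
wrist_force: [-0.6, -0.5, 0.0]
gripper_width: 0.0851
gripper_force: 0.0
```

>>> step_arm([
  [0,0,0,0],
  [0,0,0,0],
])

```text
t: 3.8
position: [0.6359, 0.0941, 0.1236]
tool_rot: [[-1.0, -0.005, 0.001], [-0.005, 1.0, -0.0], [-0.001, -0.0, -1.0]]
wrist_force: [0.6, -0.3, 0.7]
gripper_width: 0.0851
gripper_force: 0.0
```

>>> step_arm([
  [0,0,0,0],
  [0,0,0,0],
  [0,0,0,0],
  [0,0,0,0],
  [0,0,0,0],
], gripper=-1)

```text
t: 4.3
position: [0.6362, 0.0942, 0.1242]
tool_rot: [[-1.0, -0.005, 0.002], [-0.005, 1.0, 0.0], [-0.002, 0.0, -1.0]]
wrist_force: [0.2, 0.2, 5.3]
gripper_width: 0.0588
gripper_force: 65.2
```

>>> step_arm([
  [0,0,0,0],
  [0,0,0,0],
  [0,0,0,0],
  [0,0,0,0],
  [0,0,0,0],
])

```text
t: 4.8
position: [0.6363, 0.0942, 0.1242]
tool_rot: [[-1.0, -0.005, 0.002], [-0.005, 1.0, 0.0], [-0.002, 0.0, -1.0]]
wrist_force: [-0.4, 1.0, 6.1]
gripper_width: 0.0587
gripper_force: 65.2
```

>>> step_arm([
  [0,0,-10,0],
  [0,0,-20,0],
  [0,0,-25,0],
  [0,0,-25,0],
  [0,0,0,0],
])

```text
t: 5.3
position: [0.6373, 0.0941, 0.2071]
tool_rot: [[-1.0, -0.005, 0.007], [-0.005, 1.0, -0.0], [-0.007, -0.0, -1.0]]
wrist_force: [1.1, 0.5, -0.3]
gripper_width: 0.0586
gripper_force: 64.7
```

>>> step_arm([
  [6,20,0,0],
  [10,40,0,0],
  [12,46,0,0],
  [12,46,0,0],
  [12,46,0,0],
])

```text
t: 5.8
position: [0.5808, 0.2931, 0.2008]
tool_rot: [[-1.0, -0.004, -0.003], [-0.004, 1.0, -0.001], [0.003, -0.001, -1.0]]
wrist_force: [1.2, 0.5, -1.1]
gripper_width: 0.0582
gripper_force: 64.7
```

>>> step_arm([
  [11,43,0,0],
  [9,35,0,0],
  [3,20,0,0],
  [0,0,20,0],
  [0,0,20,0],
])

```text
t: 6.3
position: [0.5589, 0.39, 0.1618]
tool_rot: [[-1.0, -0.006, 0.0], [-0.006, 1.0, -0.001], [-0.0, -0.001, -1.0]]
wrist_force: [0.7, -0.6, -1.7]
gripper_width: 0.0587
gripper_force: 64.7
```

>>> step_arm([
  [0,0,20,0],
  [0,0,15,0],
  [0,0,0,0],
  [0,0,0,0],
])

```text
t: 6.7
position: [0.5591, 0.3894, 0.1277]
tool_rot: [[-1.0, -0.004, -0.0], [-0.004, 1.0, -0.0], [0.0, -0.0, -1.0]]
wrist_force: [-0.5, 0.2, -0.6]
gripper_width: 0.0585
gripper_force: 64.7
```

Run:
```python
from h import *
s=arm.state();print(s['t'],s['position'],s['wrist_force'])
f,K,R,t=cam('wrist');save(0,'wrist2',f);np.savez('wrist2',f=f,K=K,R=R,t=t)
f,K,R,t=cam('scene');
for o in((.508,.350),):
    c,sn=np.cos(np.radians(-4.6)),np.sin(np.radians(-4.6))
    for a,b in((.1,.09),(-.1,.09),(-.1,-.09),(.1,-.09),(0,0),(0,.09)):
        q=proj(K,R,t,(o[0]+c*a-sn*b,o[1]+sn*a+c*b,.02));cv2.circle(f,tuple(int(x) for x in q),1,(255,0,0),-1)
save(0,'s2',cv2.resize(f[150:290,340:520],None,fx=4,fy=4))
```

```text
6.7 [0.55908431 0.38939412 0.12769708] [-0.49472761  0.24816455 -0.58963708]
```

View pics/s2.png

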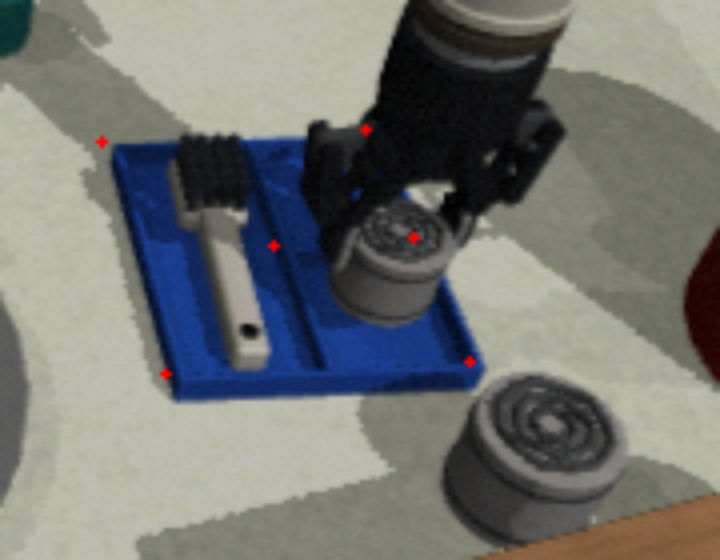

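The scene crop shows the tin above the +x squarish compartment of the blue tray, about 5 mm towards the divider. I shift it and set it down.

>>> step_arm([
  [-2,5,6,0],
  [0,0,8,0],
  [0,0,6,0],
  [0,0,5,0],
  [0,0,2,0],
])

```text
t: 7.3
position: [0.5603, 0.3945, 0.0997]
tool_rot: [[-1.0, -0.005, -0.002], [-0.005, 1.0, -0.001], [0.002, -0.001, -1.0]]
wrist_force: [0.3, 0.2, -0.2]
gripper_width: 0.0585
gripper_force: 64.7
```

>>> step_arm([
  [0,0,1,0],
  [0,0,0,0],
  [0,0,0,0],
])

```text
t: 7.6
position: [0.561, 0.3949, 0.1002]
tool_rot: [[-1.0, -0.005, 0.0], [-0.005, 1.0, 0.0], [-0.0, 0.0, -1.0]]
wrist_force: [0.4, -0.3, -1.7]
gripper_width: 0.0584
gripper_force: 64.7
```

>>> step_arm([
  [0,0,1,0],
  [0,0,1,0],
  [0,0,0,0],
  [0,0,0,0],
])

```text
t: 8.0
position: [0.561, 0.3949, 0.0982]
tool_rot: [[-1.0, -0.005, 0.0], [-0.005, 1.0, 0.0], [-0.0, 0.0, -1.0]]
wrist_force: [0.8, -0.1, 1.0]
gripper_width: 0.0582
gripper_force: 64.8
```

>>> step_arm([
  [0,0,0.5,0],
  [0,0,0,0],
  [0,0,0,0],
])

```text
t: 8.3
position: [0.561, 0.3949, 0.0982]
tool_rot: [[-1.0, -0.005, 0.0], [-0.005, 1.0, 0.0], [-0.0, 0.0, -1.0]]
wrist_force: [-2.3, -2.2, 4.6]
gripper_width: 0.0587
gripper_force: 65.0
```

>>> step_arm([
  [0,0,0,0],
  [0,0,0,0],
  [0,0,0,0],
  [0,0,0,0],
  [0,0,0,0],
], gripper=1)

```text
t: 8.8
position: [0.5608, 0.3948, 0.0972]
tool_rot: [[-1.0, -0.005, -0.0], [-0.005, 1.0, -0.0], [0.0, -0.0, -1.0]]
wrist_force: [-0.4, 1.6, 0.7]
gripper_width: 0.0852
gripper_force: 0.0
```

>>> step_arm([
  [0,0,-20,0],
  [0,0,-40,0],
  [0,0,-48,0],
  [0,0,-50,0],
  [0,0,-40,0],
])

```text
t: 9.3
position: [0.5612, 0.395, 0.299]
tool_rot: [[-1.0, -0.005, 0.003], [-0.005, 1.0, 0.001], [-0.003, 0.001, -1.0]]
wrist_force: [-0.2, 0.2, -0.1]
gripper_width: 0.0857
gripper_force: 0.0
```

>>> step_arm([
  [-1,-30,0,0],
  [-1,-45,0,0],
  [-1,-48,0,0],
  [-1,-48,0,0],
  [-1,-48,0,0],
])

```text
t: 9.8
position: [0.5667, 0.1741, 0.2955]
tool_rot: [[-1.0, -0.005, 0.001], [-0.005, 1.0, 0.0], [-0.001, 0.0, -1.0]]
wrist_force: [1.1, -0.3, -0.6]
gripper_width: 0.0855
gripper_force: 0.0
```

>>> step_arm([
  [-2,-48,0,0],
  [-2,-48,0,0],
  [-1,-45,0,0],
  [-1,-30,0,0],
  [-1,-17,0,0],
])

```text
t: 10.3
position: [0.5748, -0.0146, 0.2955]
tool_rot: [[-1.0, -0.002, 0.0], [-0.002, 1.0, -0.0], [-0.0, -0.0, -1.0]]
wrist_force: [-0.8, 0.3, 0.6]
gripper_width: 0.0851
gripper_force: 0.0
```

>>> step_arm([
  [0,0,0,8],
  [0,0,0,8],
  [0,0,0,8],
  [0,0,0,8],
  [0,0,0,8],
])

```text
t: 10.8
position: [0.575, -0.0113, 0.2954]
tool_rot: [[-0.766, 0.643, 0.0], [0.643, 0.766, 0.0], [0.0, 0.0, -1.0]]
wrist_force: [0.1, 0.4, -0.4]
gripper_width: 0.0857
gripper_force: 0.0
```

>>> step_arm([
  [0,0,0,8],
  [0,0,0,8],
  [0,0,0,0],
  [0,0,0,0],
  [0,0,0,0],
])

```text
t: 11.3
position: [0.5749, -0.0118, 0.2954]
tool_rot: [[-0.566, 0.825, -0.0], [0.825, 0.566, 0.0], [0.0, 0.0, -1.0]]
wrist_force: [-0.5, 0.1, 0.5]
gripper_width: 0.0855
gripper_force: 0.0
```

Run:
```python
from m import *
s=arm.state();print(s['t'],s['position'],np.round(s['tool_rot'],3).tolist())
f,K,R,t=cam('wrist');np.savez('wrist3',f=f,K=K,R=R,t=t);A=(f,K,R,t)
for p in((.527,.061,.048),(.575,-.012,.052),(.604,-.055,.07)):
    q=proj(K,R,t,p);print(q.round());cv2.circle(f,tuple(int(x) for x in q),2,(255,0,0),-1)
save(0,'wrist3',f)
m,c,sx=mask(A[0],(40,100,40),(85,255,255),(150,0,420,420));print(sx)
g=(f,K,R,t)
```

```text
11.3 [ 0.57492782 -0.01182578  0.29536959] [[-0.566, 0.825, -0.0], [0.825, 0.566, 0.0], [0.0, 0.0, -1.0]]
[284.  89.]
[282. 191.]
[281. 251.]
[ 258   85   46  143 3289]
```

View pics/wrist3.png

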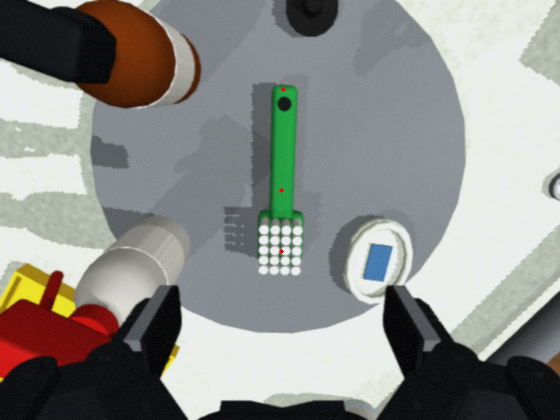

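Wrist view: the handle runs along the image column at u≈284 and the grasp point falls at (282,191), so it is well aligned. The dish (380,260) and red bottle are clear. Descending.

>>> step_arm([
  [0,2,30,0],
  [0,0,40,0],
  [0,0,40,0],
  [0,0,30,0],
  [0,0,25,0],
], gripper=0.5)

```text
t: 11.85
position: [0.5757, -0.0108, 0.1282]
tool_rot: [[-0.564, 0.825, -0.002], [0.825, 0.564, 0.001], [0.002, -0.001, -1.0]]
wrist_force: [0.4, -0.2, 0.2]
gripper_width: 0.064
gripper_force: 0.0
```

>>> step_arm([
  [0,0,15,0],
  [0,0,8,0],
  [0,0,0,0],
  [0,0,0,0],
])

```text
t: 12.25
position: [0.5775, -0.0112, 0.1087]
tool_rot: [[-0.564, 0.826, 0.002], [0.826, 0.564, -0.001], [-0.002, 0.002, -1.0]]
wrist_force: [0.7, 0.1, 0.2]
gripper_width: 0.0638
gripper_force: 0.0
```

>>> step_arm([
  [0,0,0,0],
  [0,0,0,0],
  [0,0,0,0],
  [0,0,0,0],
  [0,0,0,0],
], gripper=-1)

```text
t: 12.75
position: [0.5773, -0.0112, 0.1085]
tool_rot: [[-0.563, 0.826, 0.002], [0.826, 0.563, -0.0], [-0.001, 0.001, -1.0]]
wrist_force: [0.1, -0.2, 4.8]
gripper_width: 0.0208
gripper_force: 60.1
```

>>> step_arm([
  [0,0,0,0],
  [0,0,0,0],
  [0,0,0,0],
])

```text
t: 13.05
position: [0.5773, -0.0112, 0.1085]
tool_rot: [[-0.563, 0.826, 0.002], [0.826, 0.563, -0.0], [-0.001, 0.001, -1.0]]
wrist_force: [-0.4, 1.0, 6.0]
gripper_width: 0.0209
gripper_force: 60.1
```

>>> step_arm([
  [0,0,-10,0],
  [0,0,-25,0],
  [0,0,-45,0],
  [0,0,-45,0],
  [0,0,-45,0],
])

```text
t: 13.55
position: [0.5759, -0.0109, 0.2791]
tool_rot: [[-0.563, 0.826, -0.001], [0.826, 0.563, 0.0], [0.001, -0.001, -1.0]]
wrist_force: [0.4, -0.7, -1.5]
gripper_width: 0.0206
gripper_force: 59.3
```

>>> step_arm([
  [0,0,-40,-4],
  [0,0,-30,-7],
  [0,0,-10,-7.8],
  [0,0,0,-7.8],
  [0,0,0,-7.8],
])

```text
t: 14.05
position: [0.5764, -0.011, 0.3581]
tool_rot: [[-0.934, 0.358, 0.001], [0.358, 0.934, -0.0], [-0.001, 0.0, -1.0]]
wrist_force: [-0.3, 0.4, -0.6]
gripper_width: 0.0207
gripper_force: 59.3
```

>>> step_arm([
  [0,0,0,-7.8],
  [0,0,0,-7.8],
  [0,0,0,-4.6],
  [6,-20,0,0],
  [9,-35,0,0],
])

```text
t: 14.55
position: [0.5602, -0.0646, 0.3573]
tool_rot: [[-1.0, 0.016, -0.0], [0.016, 1.0, 0.001], [0.0, 0.001, -1.0]]
wrist_force: [0.3, -0.3, -0.8]
gripper_width: 0.02
gripper_force: 59.3
```

>>> step_arm([
  [12,-45,0,0],
  [12,-45,0,0],
  [12,-45,0,0],
  [11,-42,0,0],
  [9,-35,0,0],
])

```text
t: 15.05
position: [0.4991, -0.2785, 0.3574]
tool_rot: [[-1.0, 0.021, -0.001], [0.021, 1.0, 0.0], [0.001, 0.0, -1.0]]
wrist_force: [1.0, 0.6, -0.9]
gripper_width: 0.0203
gripper_force: 59.3
```

>>> step_arm([
  [8,-25,10,0],
  [0,0,30,0],
  [0,0,40,0],
  [0,0,40,0],
  [0,0,40,0],
])

```text
t: 15.55
position: [0.4915, -0.3012, 0.1961]
tool_rot: [[-1.0, 0.02, -0.0], [0.02, 1.0, 0.0], [0.0, 0.0, -1.0]]
wrist_force: [0.2, -0.6, 0.2]
gripper_width: 0.0204
gripper_force: 59.3
```

>>> step_arm([
  [0,0,30,0],
  [0,0,20,0],
  [0,0,0,0],
  [0,0,0,0],
  [0,0,0,0],
])

```text
t: 16.05
position: [0.4927, -0.3022, 0.1494]
tool_rot: [[-1.0, 0.019, 0.002], [0.019, 1.0, -0.002], [-0.002, -0.002, -1.0]]
wrist_force: [-0.4, -0.4, -0.0]
gripper_width: 0.0205
gripper_force: 59.3
```

Run:
```python
from m import *
s=arm.state();print(s['t'],s['position'],np.round(s['tool_rot'],3).tolist(),s['gripper_width'])
f,K,R,t=cam('wrist');np.savez('wrist4',f=f,K=K,R=R,t=t);save(0,'wrist4',f)
f2=cam('scene')[0]
save(0,'c4',np.vstack([cv2.resize(f,(480,360)),cv2.resize(f2[160:300,50:240],(480,240))[:240]]))
```

```text
16.05 [ 0.49271969 -0.30219658  0.14939097] [[-1.0, 0.019, 0.002], [0.019, 1.0, -0.002], [-0.002, -0.002, -1.0]] 0.020538808963996336
```

View pics/c4.png

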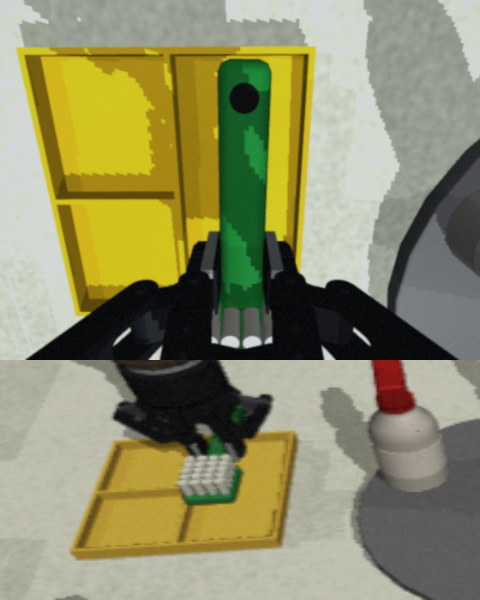

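Pictures: the brush is over the long compartment, parallel to it. Tray far corners are at (23,56) and (366,56) in the full frame.

Run:
```python
from m import *
A=load('wrist4')
for q in((23,56),(366,56),(204,60),(62,226),(204,226)):print(ray(*A[1:],*q,.02).round(3))
```

```text
[ 0.389 -0.434  0.02 ]
[ 0.392 -0.258  0.02 ]
[ 0.392 -0.341  0.02 ]
[ 0.482 -0.434  0.02 ]
[ 0.484 -0.349  0.02 ]
```

>>> step_arm([
  [0,0,15,0],
  [0,0,20,0],
  [0,0,15,0],
  [0,0,8,0],
  [0,0,4,0],
])

```text
t: 16.65
position: [0.4914, -0.301, 0.0841]
tool_rot: [[-1.0, 0.019, -0.001], [0.019, 1.0, 0.001], [0.001, 0.001, -1.0]]
wrist_force: [-0.6, 0.7, -1.1]
gripper_width: 0.0203
gripper_force: 59.3
```

>>> step_arm([
  [0,0,3,0],
  [0,0,1.5,0],
  [0,0,0,0],
  [0,0,0,0],
])

```text
t: 17.05
position: [0.4922, -0.3017, 0.0825]
tool_rot: [[-1.0, 0.019, 0.0], [0.019, 1.0, -0.0], [-0.0, -0.0, -1.0]]
wrist_force: [-3.1, 2.2, 6.4]
gripper_width: 0.0209
gripper_force: 60.2
```

>>> step_arm([
  [0,0,1,0],
  [0,0,0,0],
  [0,0,0,0],
])

```text
t: 17.35
position: [0.4922, -0.3018, 0.0824]
tool_rot: [[-1.0, 0.019, -0.0], [0.019, 1.0, -0.0], [0.0, -0.0, -1.0]]
wrist_force: [-6.0, 4.8, 15.1]
gripper_width: 0.0208
gripper_force: 61.2
```

>>> step_arm([
  [0,0,0,0],
  [0,0,0,0],
  [0,0,0,0],
  [0,0,0,0],
], gripper=-0.05)

```text
t: 17.75
position: [0.4919, -0.3015, 0.0799]
tool_rot: [[-1.0, 0.02, 0.0], [0.02, 1.0, -0.0], [-0.0, -0.0, -1.0]]
wrist_force: [0.3, -0.0, -0.4]
gripper_width: 0.0406
gripper_force: 0.0
```

>>> step_arm([
  [0,0,-20,0],
  [0,0,-40,0],
  [0,0,-50,0],
  [0,0,-50,0],
  [0,0,-50,0],
])

```text
t: 18.25
position: [0.4916, -0.3012, 0.2917]
tool_rot: [[-1.0, 0.019, -0.0], [0.019, 1.0, 0.0], [0.0, 0.0, -1.0]]
wrist_force: [0.4, -0.2, -1.5]
gripper_width: 0.0407
gripper_force: 0.0
```

>>> step_arm([
  [0,0,-40,-5],
  [-2,20,0,0],
  [-3,40,0,0],
  [-3,45,0,0],
  [-3,40,0,0],
], gripper=1)

```text
t: 18.75
position: [0.4925, -0.1539, 0.3289]
tool_rot: [[-0.998, -0.067, -0.001], [-0.067, 0.998, 0.001], [0.001, 0.001, -1.0]]
wrist_force: [0.8, 0.7, 0.2]
gripper_width: 0.0853
gripper_force: 0.0
```

>>> step_arm([
  [-1,25,0,0],
  [0,0,0,0],
  [0,0,0,0],
  [0,0,0,0],
])

```text
t: 19.15
position: [0.4923, -0.1317, 0.3295]
tool_rot: [[-0.998, -0.067, -0.001], [-0.067, 0.998, -0.0], [0.001, -0.0, -1.0]]
wrist_force: [-0.6, -0.2, 0.1]
gripper_width: 0.0853
gripper_force: 0.0
```

Run:
```python
from m import *
s=arm.state();print(s['t'],s['position'],np.round(s['tool_rot'],3).tolist(),s['gripper_width'])
f,K,R,t=A=cam('wrist');np.savez('wrist5',f=f,K=K,R=R,t=t);f=f.copy()
m,c,sx=mask(f,(0,180,140),(8,255,255),(150,0,420,420));m=cv2.morphologyEx(m,cv2.MORPH_OPEN,np.ones((7,7)));r=rect(m,*A[1:],.216);print(sx,r);print(cv2.boxPoints(r))
q=proj(K,R,t,(.508,-.1313,.216));cv2.circle(f,tuple(int(x) for x in q),3,(0,255,0),-1)
f2=cam('scene')[0]
save(0,'c5',np.vstack([cv2.resize(f,(480,360)),cv2.resize(f2[160:300,50:240],(480,240))[:240]]))
```

```text
19.15 [ 0.49226126 -0.13174343  0.32948596] [[-0.998, -0.067, -0.001], [-0.067, 0.998, -0.0], [0.001, -0.0, -1.0]] 0.08528526399316137
[ 260  204   43  101 3801] ((0.4963573217391968, -0.13179099559783936), (0.06175323203206062, 0.022951144725084305), 4.384195804595947)
[[ 0.4646938  -0.12270933]
 [ 0.46644828 -0.14559332]
 [ 0.52802086 -0.14087266]
 [ 0.52626634 -0.11798868]]
```

View pics/c5.png

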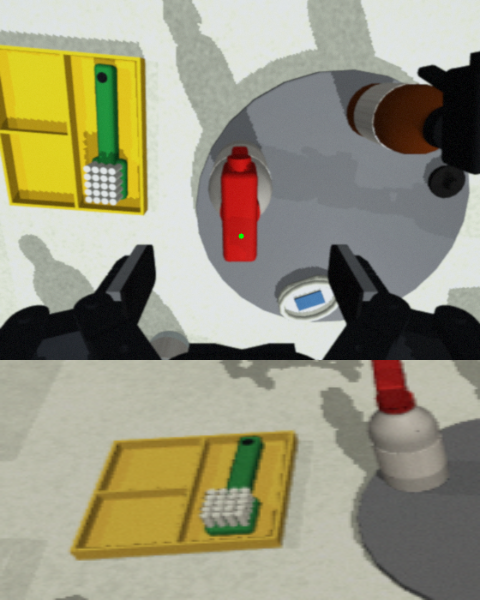

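The brush lies in the long compartment, bristles up. The red head is at (240,205) and the axis mark sits on its rear part as expected, so I move 14 mm back and descend.

>>> step_arm([
  [-14,0,15,0],
  [0,0,25,0],
  [0,0,20,0],
  [0,0,12,0],
  [0,0,5,0],
])

```text
t: 19.75
position: [0.5058, -0.1304, 0.2515]
tool_rot: [[-0.998, -0.067, -0.002], [-0.067, 0.998, 0.001], [0.002, 0.001, -1.0]]
wrist_force: [-0.2, 0.8, 0.0]
gripper_width: 0.0849
gripper_force: 0.0
```

>>> step_arm([
  [0,0,0,0],
  [0,0,0,0],
])

```text
t: 19.95
position: [0.5068, -0.1305, 0.254]
tool_rot: [[-0.998, -0.067, 0.002], [-0.067, 0.998, -0.001], [-0.001, -0.001, -1.0]]
wrist_force: [-0.3, -0.4, 0.9]
gripper_width: 0.0853
gripper_force: 0.0
```

>>> step_arm([
  [0,0,0,0],
  [0,0,0,0],
  [0,0,0,0],
  [0,0,0,0],
  [0,0,0,0],
], gripper=-1)

```text
t: 20.45
position: [0.5064, -0.13, 0.2531]
tool_rot: [[-0.998, -0.068, 0.0], [-0.068, 0.998, -0.0], [-0.0, -0.0, -1.0]]
wrist_force: [0.1, 0.6, 0.8]
gripper_width: 0.0235
gripper_force: 62.1
```

>>> step_arm([
  [0,0,0,0],
  [0,0,0,0],
  [0,0,0,0],
])

```text
t: 20.75
position: [0.5064, -0.1301, 0.2531]
tool_rot: [[-0.998, -0.068, 0.0], [-0.068, 0.998, -0.0], [-0.0, -0.0, -1.0]]
wrist_force: [0.5, -0.1, 1.2]
gripper_width: 0.0233
gripper_force: 62.2
```

>>> step_arm([
  [0,0,-10,0],
  [0,0,-20,0],
  [0,0,-30,0],
  [0,0,-30,0],
  [0,0,-10,0],
])

```text
t: 21.25
position: [0.5073, -0.1306, 0.3569]
tool_rot: [[-0.998, -0.068, 0.005], [-0.068, 0.998, -0.003], [-0.005, -0.003, -1.0]]
wrist_force: [0.3, -0.6, -0.3]
gripper_width: 0.0234
gripper_force: 62.0
```

>>> step_arm([
  [-12,18,0,0],
  [-22,33,0,0],
  [-22,33,0,0],
  [-22,31,0,0],
  [6,30,0,0],
])

```text
t: 21.75
position: [0.5696, 0.021, 0.3512]
tool_rot: [[-0.998, -0.068, -0.001], [-0.068, 0.998, 0.001], [0.001, 0.001, -1.0]]
wrist_force: [-0.5, -1.7, 0.0]
gripper_width: 0.0234
gripper_force: 62.0
```

>>> step_arm([
  [8,42,0,0],
  [8,42,0,0],
  [8,42,0,0],
  [8,42,0,0],
  [8,42,0,0],
])

```text
t: 22.25
position: [0.5132, 0.2278, 0.352]
tool_rot: [[-0.998, -0.068, -0.001], [-0.068, 0.998, -0.0], [0.001, -0.0, -1.0]]
wrist_force: [0.6, 0.5, -0.4]
gripper_width: 0.0234
gripper_force: 61.9
```

>>> step_arm([
  [8,42,0,0],
  [8,42,0,0],
  [8,42,0,0],
  [8,35,0,0],
  [6,16,0,0],
])

```text
t: 22.75
position: [0.4627, 0.4027, 0.3517]
tool_rot: [[-0.998, -0.071, -0.002], [-0.071, 0.998, -0.0], [0.002, -0.0, -1.0]]
wrist_force: [0.1, 0.4, -1.0]
gripper_width: 0.0232
gripper_force: 61.9
```

>>> step_arm([
  [0,0,20,0],
  [0,0,30,0],
  [0,0,20,0],
  [0,0,10,0],
  [0,0,0,0],
])

```text
t: 23.25
position: [0.4637, 0.3993, 0.2708]
tool_rot: [[-0.998, -0.067, -0.003], [-0.067, 0.998, -0.002], [0.004, -0.002, -1.0]]
wrist_force: [-0.2, -0.8, -1.0]
gripper_width: 0.0232
gripper_force: 62.0
```

>>> step_arm([
  [0,0,0,0],
  [0,0,0,0],
])

```text
t: 23.45
position: [0.465, 0.4005, 0.2746]
tool_rot: [[-0.998, -0.068, 0.003], [-0.068, 0.998, 0.001], [-0.003, 0.001, -1.0]]
wrist_force: [-0.4, -0.5, -0.5]
gripper_width: 0.0236
gripper_force: 62.0
```

Run:
```python
from m import *
s=arm.state();print(s['t'],s['position'],np.round(s['tool_rot'],3).tolist(),s['gripper_width'])
f=cam('scene')[0];g=cam('side')[0]
save(0,'c6',np.vstack([cv2.resize(f[120:270,340:500],(480,450)),cv2.resize(g[90:190,170:490][:, :110],(165,150)).repeat(1,0) if 0 else np.hstack([cv2.resize(g[90:190,170:290],(180,150)),np.zeros((150,300,3),np.uint8)])]))
```

```text
23.45 [0.4650299  0.40049268 0.27462179] [[-0.998, -0.068, 0.003], [-0.068, 0.998, 0.001], [-0.003, 0.001, -1.0]] 0.02360089590361874
```

View pics/c6.png

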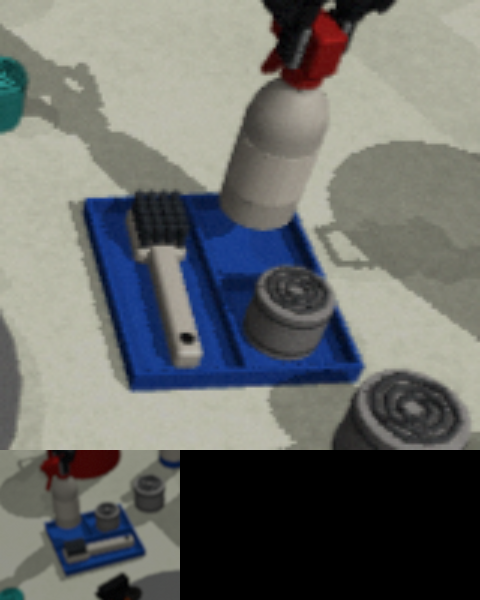

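The tin stands well in its compartment. I check the free compartment's top corners (crop 190,200; 292,208; 222,285; 325,275) against the target.

Run:
```python
from m import *
A=load('scene0')
P=np.array([ray(*A[1:],340+u/3,120+v/3,.02)[:2] for u,v in((190,200),(292,208),(222,285),(325,275))]);print(P.round(3),P.mean(0))
```

```text
[[0.421 0.367]
 [0.443 0.452]
 [0.523 0.359]
 [0.523 0.448]] [0.4774329  0.40652932]
```

>>> step_arm([
  [-4,3,8,0],
  [0,0,12,0],
  [0,0,10,0],
  [0,0,8,0],
  [0,0,4,0],
])

```text
t: 24.05
position: [0.4674, 0.4032, 0.229]
tool_rot: [[-0.998, -0.068, -0.002], [-0.068, 0.998, -0.001], [0.002, -0.001, -1.0]]
wrist_force: [0.2, 0.8, -1.3]
gripper_width: 0.0231
gripper_force: 61.9
```

>>> step_arm([
  [0,0,3,0],
  [0,0,1,0],
  [0,0,0,0],
  [0,0,0,0],
])

```text
t: 24.45
position: [0.4682, 0.4037, 0.2272]
tool_rot: [[-0.998, -0.068, 0.001], [-0.068, 0.998, 0.0], [-0.001, 0.0, -1.0]]
wrist_force: [-0.3, 0.4, -1.0]
gripper_width: 0.0229
gripper_force: 62.2
```

>>> step_arm([
  [0,0,1,0],
  [0,0,0,0],
  [0,0,0,0],
])

```text
t: 24.75
position: [0.4684, 0.4037, 0.2271]
tool_rot: [[-0.998, -0.068, 0.001], [-0.068, 0.998, 0.0], [-0.001, 0.0, -1.0]]
wrist_force: [-1.2, -1.4, 6.3]
gripper_width: 0.0232
gripper_force: 62.8
```

>>> step_arm([
  [0,0,0,0],
  [0,0,0,0],
  [0,0,0,0],
  [0,0,0,0],
  [0,0,0,0],
], gripper=1)

```text
t: 25.25
position: [0.468, 0.4036, 0.2257]
tool_rot: [[-0.998, -0.068, -0.0], [-0.068, 0.998, -0.0], [0.0, -0.0, -1.0]]
wrist_force: [0.1, 0.5, 0.4]
gripper_width: 0.0854
gripper_force: 0.0
```

>>> step_arm([
  [0,0,-15,0],
  [0,0,-35,0],
  [0,0,-45,0],
  [0,0,-45,0],
  [0,0,-15,0],
])

```text
t: 25.75
position: [0.4692, 0.4043, 0.3889]
tool_rot: [[-0.998, -0.068, 0.01], [-0.068, 0.998, 0.005], [-0.01, 0.005, -1.0]]
wrist_force: [0.0, 0.2, 0.5]
gripper_width: 0.0851
gripper_force: 0.0
```

>>> step_arm([
  [0,-25,0,0],
  [0,-45,0,0],
  [0,-48,0,0],
  [0,-48,0,0],
  [0,-48,0,0],
])

```text
t: 26.25
position: [0.4822, 0.1884, 0.3815]
tool_rot: [[-0.998, -0.068, 0.001], [-0.068, 0.998, 0.0], [-0.001, -0.0, -1.0]]
wrist_force: [0.9, -0.7, 0.4]
gripper_width: 0.0853
gripper_force: 0.0
```

>>> step_arm([
  [0,-48,0,0],
  [0,-48,0,0],
  [0,-45,0,0],
  [-2,-25,0,0],
  [-2,-11,0,0],
])

```text
t: 26.75
position: [0.4986, 0.0116, 0.3814]
tool_rot: [[-0.998, -0.065, 0.001], [-0.065, 0.998, -0.0], [-0.001, -0.0, -1.0]]
wrist_force: [0.3, 0.2, -0.7]
gripper_width: 0.0851
gripper_force: 0.0
```

>>> step_arm([
  [0,0,0,0],
  [0,0,0,0],
  [0,0,0,0],
])

```text
t: 27.05
position: [0.4984, 0.0151, 0.381]
tool_rot: [[-0.998, -0.07, -0.0], [-0.07, 0.998, 0.0], [0.0, 0.0, -1.0]]
wrist_force: [-0.1, 1.0, -1.0]
gripper_width: 0.0854
gripper_force: 0.0
```

Run:
```python
from m import *
s=arm.state();print(s['t'],s['position'],np.round(s['tool_rot'],3).tolist(),s['gripper_width'])
f,K,R,t=A=cam('wrist');np.savez('wrist6',f=f,K=K,R=R,t=t);save(0,'wrist6',f)
m,c,sx=mask(f,(0,0,0),(180,255,35),(150,0,420,270));r=rect(m,*A[1:],.216);print(sx,r);print(cv2.boxPoints(r))
```

```text
27.05 [0.49844351 0.01510769 0.38097278] [[-0.998, -0.07, -0.0], [-0.07, 0.998, 0.0], [0.0, 0.0, -1.0]] 0.08538259828864819
[ 266   37   50  121 4190] ((0.4184730350971222, 0.013751069083809853), (0.07126647233963013, 0.026499681174755096), 14.619626998901367)
[[ 0.38064924  0.01757806]
 [ 0.38733777 -0.00806364]
 [ 0.45629683  0.00992408]
 [ 0.4496083   0.03556577]]
```

View pics/wrist6.png

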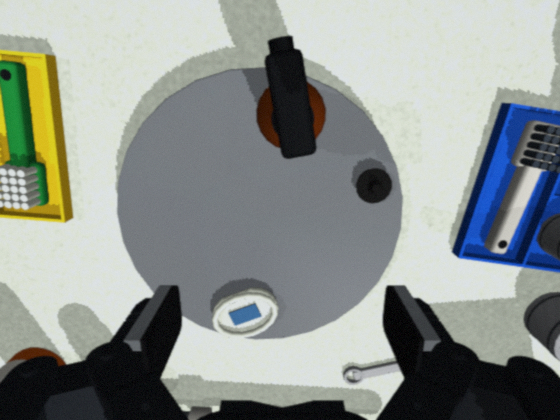

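Overhead view: the black head runs from (281,40) to (297,157), turned about 14.6°, with its axis at about (.431,.017). Moving over it and descending.

>>> step_arm([
  [20,2,0,-3.5],
  [22,2,0,-3.5],
  [20,5,10,-3.5],
  [6,9,20,0],
  [0,0,25,0],
])

```text
t: 27.6
position: [0.4274, 0.0232, 0.3265]
tool_rot: [[-0.968, -0.25, 0.003], [-0.25, 0.968, -0.0], [-0.003, -0.001, -1.0]]
wrist_force: [1.2, -0.1, -0.5]
gripper_width: 0.0854
gripper_force: 0.0
```

>>> step_arm([
  [0,0,15,0],
  [0,0,10,0],
  [0,0,0,0],
  [0,0,0,0],
  [0,0,0,0],
])

```text
t: 28.1
position: [0.4283, 0.0219, 0.302]
tool_rot: [[-0.969, -0.249, 0.002], [-0.249, 0.969, -0.0], [-0.002, -0.001, -1.0]]
wrist_force: [-0.4, -0.6, 0.4]
gripper_width: 0.0853
gripper_force: 0.0
```

Run:
```python
from m import *
s=arm.state();T=np.array(s['tool_rot']);p=s['position'];print(p,T.round(3).tolist())
print('to go tool mm',(T.T@(np.array([.431,.017,.253])-p)*1000).round(1),'yaw',np.degrees(np.arctan2(T[1,0],T[0,0]))%360)
```

```text
[0.42832239 0.02189954 0.30203368] [[-0.969, -0.249, 0.002], [-0.249, 0.969, -0.0], [-0.002, -0.001, -1.0]]
to go tool mm [-1.3 -5.4 49. ] yaw 194.4007813019807
```

>>> step_arm([
  [-1,-5,10,0],
  [0,0,15,0],
  [0,0,14,0],
  [0,0,9,0],
  [0,0,1,0],
])

```text
t: 28.6
position: [0.4294, 0.0173, 0.2505]
tool_rot: [[-0.969, -0.248, -0.002], [-0.248, 0.969, 0.001], [0.002, 0.001, -1.0]]
wrist_force: [0.5, -0.6, 0.0]
gripper_width: 0.0857
gripper_force: 0.0
```

>>> step_arm([
  [0,0,0,0],
  [0,0,0,0],
])

```text
t: 28.8
position: [0.4304, 0.0172, 0.2526]
tool_rot: [[-0.969, -0.248, 0.001], [-0.248, 0.969, -0.0], [-0.001, -0.001, -1.0]]
wrist_force: [0.3, 0.1, -0.6]
gripper_width: 0.0855
gripper_force: 0.0
```

>>> step_arm([
  [0,0,0,0],
  [0,0,0,0],
  [0,0,0,0],
  [0,0,0,0],
  [0,0,0,0],
], gripper=-1)

```text
t: 29.3
position: [0.4304, 0.0173, 0.2526]
tool_rot: [[-0.969, -0.248, 0.001], [-0.248, 0.969, -0.0], [-0.001, -0.0, -1.0]]
wrist_force: [-1.5, 0.7, 9.5]
gripper_width: 0.0233
gripper_force: 65.4
```

>>> step_arm([
  [0,0,0,0],
  [0,0,0,0],
  [0,0,0,0],
])

```text
t: 29.6
position: [0.4304, 0.0173, 0.2526]
tool_rot: [[-0.969, -0.248, 0.001], [-0.248, 0.969, -0.0], [-0.001, -0.001, -1.0]]
wrist_force: [-1.1, 0.6, 5.3]
gripper_width: 0.0233
gripper_force: 64.4
```

>>> step_arm([
  [0,0,-10,0],
  [0,0,-20,0],
  [0,0,-30,0],
  [0,0,-30,0],
  [0,0,-10,0],
])

```text
t: 30.1
position: [0.4308, 0.0171, 0.3551]
tool_rot: [[-0.969, -0.248, 0.005], [-0.248, 0.969, -0.001], [-0.004, -0.003, -1.0]]
wrist_force: [1.0, -0.2, -0.9]
gripper_width: 0.0236
gripper_force: 63.6
```

>>> step_arm([
  [5,-20,0,0],
  [9,-38,0,0],
  [10,-44,0,0],
  [10,-44,0,0],
  [10,-44,0,0],
])

```text
t: 30.6
position: [0.4339, -0.1791, 0.3508]
tool_rot: [[-0.969, -0.249, -0.001], [-0.249, 0.969, 0.001], [0.001, 0.001, -1.0]]
wrist_force: [1.5, 0.2, -0.0]
gripper_width: 0.0229
gripper_force: 63.8
```

>>> step_arm([
  [10,-44,0,0],
  [10,-44,0,0],
  [10,-44,0,0],
  [9,-40,0,0],
  [8,-35,0,0],
])

```text
t: 31.1
position: [0.4397, -0.3917, 0.3502]
tool_rot: [[-0.969, -0.247, -0.002], [-0.247, 0.969, 0.002], [0.001, 0.002, -1.0]]
wrist_force: [1.2, 0.4, 0.0]
gripper_width: 0.0234
gripper_force: 63.8
```

>>> step_arm([
  [0,0,20,0],
  [0,0,30,0],
  [0,0,20,0],
  [0,0,10,0],
  [0,0,0,0],
])

```text
t: 31.6
position: [0.4397, -0.3889, 0.2694]
tool_rot: [[-0.969, -0.248, -0.003], [-0.249, 0.969, 0.004], [0.002, 0.004, -1.0]]
wrist_force: [-0.6, 0.4, -1.0]
gripper_width: 0.023
gripper_force: 64.2
```

>>> step_arm([
  [0,0,0,0],
  [0,0,0,0],
  [0,0,0,0],
])

```text
t: 31.9
position: [0.4408, -0.3902, 0.2733]
tool_rot: [[-0.969, -0.249, 0.001], [-0.249, 0.969, -0.002], [-0.001, -0.002, -1.0]]
wrist_force: [-0.1, -0.4, -0.7]
gripper_width: 0.0234
gripper_force: 64.2
```

Run:
```python
from m import *
s=arm.state();T=np.array(s['tool_rot']);p=s['position'];print(p,s['gripper_width'])
print('to go tool mm',(T.T@(np.array([.441,-.390,.2266])-p)*1000).round(1))
f=cam('scene')[0];save(0,'c7',cv2.resize(f[130:290,50:240],(712,600)))
```

```text
[ 0.44084594 -0.39024067  0.27331236] 0.023360076757876
to go tool mm [-0.2  0.3 46.7]
```

View pics/c7.png

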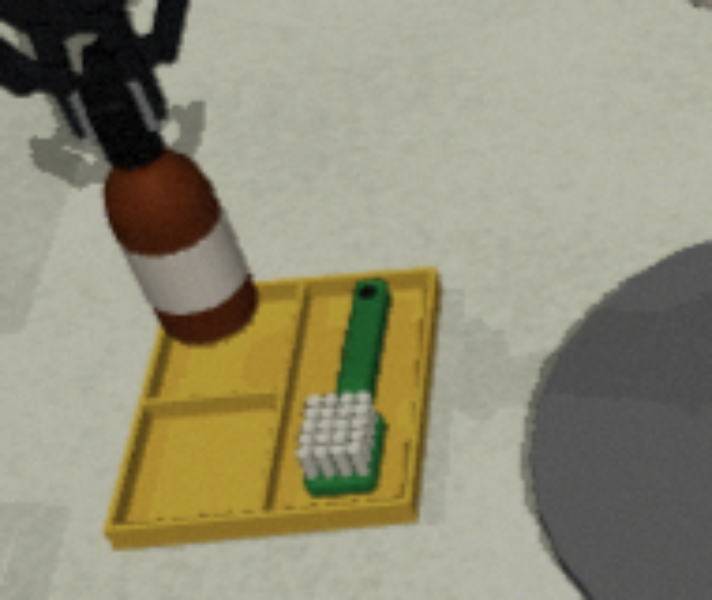

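The black bottle hangs upright over the far squarish compartment of the yellow tray, with its base (207,320) still about 47 mm up. Lowering it.

>>> step_arm([
  [0,0,8,0],
  [0,0,12,0],
  [0,0,10,0],
  [0,0,8,0],
  [0,0,4,0],
])

```text
t: 32.45
position: [0.44, -0.3893, 0.2281]
tool_rot: [[-0.969, -0.248, -0.002], [-0.248, 0.969, 0.002], [0.001, 0.002, -1.0]]
wrist_force: [0.3, -1.0, -1.3]
gripper_width: 0.0231
gripper_force: 64.2
```

>>> step_arm([
  [0,0,3,0],
  [0,0,1,0],
  [0,0,0,0],
  [0,0,0,0],
])

```text
t: 32.85
position: [0.4406, -0.39, 0.2267]
tool_rot: [[-0.969, -0.249, 0.001], [-0.249, 0.969, -0.001], [-0.0, -0.001, -1.0]]
wrist_force: [-1.2, 1.7, 4.7]
gripper_width: 0.0233
gripper_force: 65.1
```

>>> step_arm([
  [0,0,1,0],
  [0,0,0,0],
  [0,0,0,0],
])

```text
t: 33.15
position: [0.4407, -0.3901, 0.2267]
tool_rot: [[-0.969, -0.249, 0.001], [-0.249, 0.969, -0.001], [-0.0, -0.001, -1.0]]
wrist_force: [-3.4, 3.2, 9.6]
gripper_width: 0.0235
gripper_force: 66.1
```

>>> step_arm([
  [0,0,0,0],
  [0,0,0,0],
  [0,0,0,0],
  [0,0,0,0],
  [0,0,0,0],
], gripper=1)

```text
t: 33.65
position: [0.4404, -0.3898, 0.2246]
tool_rot: [[-0.969, -0.248, -0.0], [-0.248, 0.969, 0.0], [0.0, 0.0, -1.0]]
wrist_force: [0.5, 0.4, -1.0]
gripper_width: 0.0856
gripper_force: 0.0
```

>>> step_arm([
  [0,0,-15,0],
  [0,0,-35,0],
  [0,0,-45,0],
  [0,0,-45,0],
  [0,0,-20,0],
])

```text
t: 34.15
position: [0.4411, -0.3906, 0.392]
tool_rot: [[-0.969, -0.249, 0.006], [-0.249, 0.969, -0.008], [-0.004, -0.009, -1.0]]
wrist_force: [-0.3, 0.6, 1.1]
gripper_width: 0.0856
gripper_force: 0.0
```

>>> step_arm([
  [0,0,0,0],
  [0,0,0,0],
  [0,0,0,0],
])

```text
t: 34.45
position: [0.4401, -0.3894, 0.383]
tool_rot: [[-0.969, -0.248, -0.002], [-0.248, 0.969, 0.003], [0.001, 0.003, -1.0]]
wrist_force: [-0.6, 1.0, -0.7]
gripper_width: 0.0855
gripper_force: 0.0
```

Run:
```python
from m import *
f=cam('scene')[0];g=cam('side')[0]
save(0,'c8',np.vstack([cv2.resize(f[120:300,60:500],(733,300)),cv2.resize(g[80:360,150:450],(321,300)) if 0 else np.hstack([cv2.resize(g[100:200,180:320],(420,300)),cv2.resize(g[220:345,260:390],(313,300))])]))
```

```text
(no output)
```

View pics/c8.png

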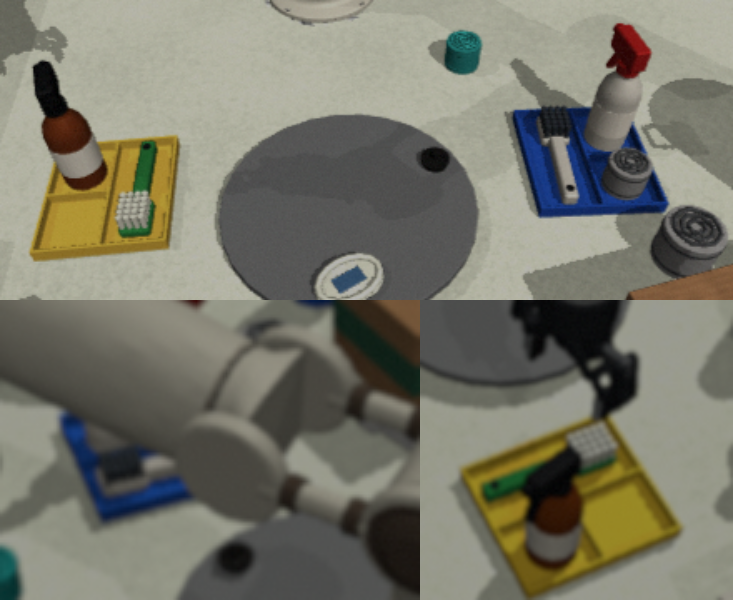

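Everything stands or lies in its own compartment, and the dish and white brush have not moved. The arm touches nothing, so I hand in.

```bash
python3 -c "
from cell import arm
print(arm.sign_off())"
```

```text
the job is handed in; nothing more can be done
None
```

Both kits are packed as asked and the job is handed in at about 35 s; the last picture shows everything upright in its own compartment, but the sign-off returned no verdict.

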